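# Roll the tube to the drill line and chock it

## Task

Get the black tube in the drilling jig ready for drilling: with the fingertips on top of it, roll it along the bed, without gripping it, lifting it, pushing it from the side or letting it run, until it lies square against the wooden stop strip, over the white pencil line. Then slide the wooden chock up behind it and press it home snugly, by feel, so that the tube is held between stop and chock, and take the hand away. The tube is thin-walled, so handle it gently (under 15 N), do not shove it along with the chock, and leave everything else on the bench where it is.

Things in the scene. Friction and masses are not known exactly. Their poses are not given: they have to be found in the camera images.
- jig: Drilling jig, fixed: plywood base 250 x 330 mm, 20 mm thick, on levelling feet that hold it 4 to 12 mm above the bench. Origin at the centre of the base's underside; z up; y is the rolling direction, from the chock to the stop strip; x runs across. A grey rubber bed flush with the base top (z = 20 mm in the jig's frame) is the lane on which the tube rolls; friction about 0.5 to 0.7.
- stop_face (a point): Centre of the stop strip's upright face towards the tube, at y = +120 mm and x = 0 in the jig's frame (axes as the jig's), 21 mm above the base. The stop strip is a wooden bar fixed on the base, 215 mm along x, 26 mm thick, 42 mm tall (28 mm lower than the tube's top).
- drill_line (a point): Middle of the white pencil line across the bed, at bed height, x = 0, y = +85 mm in the jig's frame (axes as the jig's). The tube's axis is over it when the tube touches the stop strip.
- tube_center (a point): Centre (on the axis, at mid length) of the black thin-walled tube, 70 mm outside diameter, 150 mm long, 0.13 to 0.26 kg. Its x axis is its length, roughly along the jig's x; y and z turn as it rolls. Starts 60 to 95 mm short of the stop. Hard to the touch, rolls easily, stays where left. A fingertip on it that does not slip moves twice as far as the tube: roll in several strokes.
- chock (a joint): How far the sliding chock has moved towards the stop strip, m; 0 is the end of its track away from the stop. It starts behind the tube (0 to 0.015). Depending on its setting screws it meets a tube that lies against the stop somewhere between 0.114 and 0.125. It stays where it is left; sliding it takes about 4 N, and pressing it home means 6 to 12 N more, on the tube.
- chock_face (a point): Centre of the chock's upright front face (axes as the jig's), which looks along +y at the tube. The chock is a wooden bar on the base, 215 mm along x, 30 mm thick along y, 42 mm tall. Two rubber-tipped setting screws (16 mm tips, 45 mm either side of the middle, 33 mm above the base) stand 6 to 15 mm proud of the face, both alike, set differently each time; these meet the tube.
- chock_back (a point): Centre of the chock's upright back face, 30 mm behind its front face and 21 mm above the base; here it can be pushed with closed fingers. At least 50 mm of bare base lies behind it.
There are look-alikes about, which are no part of the job. Leave any orange look-alike of the part that bears tube_center alone.

How it is judged (in metres and radians):
On the way, in this order (a step that is already met when the one before it is completed fails the run):
1. the tube is rolled up to the stop strip: within 3 mm of touching it, square to it within 3 degrees, still, with the chock not touching it (y of tube_center in the frame of jig above 0.082 m and angle between the x axis of tube_center and the x axis of jig, either way round below 0.052 rad and contact force between chock and tube below 0.3 N and linear speed of tube below 0.03 m/s), for 0.2 s.
2. the chock is pressed against the tube with at least 5 N, the tube against the stop (contact force between chock and tube above 5 N and y of tube_center in the frame of jig above 0.0825 m), for 0.15 s.
At the end, for the whole second after the job is handed in: The tube lies at rest on the bed against the stop strip (axis within 2.5 mm of the pencil line, square within 3 degrees, its middle within 25 mm of the jig's centre line) and the chock still bears on it (more than 0.3 N), the hand away (y of tube_center in the frame of jig above 0.0825 m and x of tube_center in the frame of jig between -0.025 and 0.025 m and z of tube_center in the frame of jig below 0.058 m and angle between the x axis of tube_center and the x axis of jig, either way round below 0.052 rad and contact force between chock and tube above 0.3 N and linear speed of tube below 0.01 m/s); the robot touches nothing.
It fails at once if the tube is pressed with more than 15 N by the fingers or by the chock (contact force between any of the fingers, chock and tube above 15 N).
It fails at once if the fingers touch the tube from the side or grip it (fingertips more than about 17 mm below its top), or it is lifted more than 10 mm off the bed ((contact force between the fingers and tube above 0.5 N and z of the grasp point in the frame of jig below 0.092 m) or z of tube_center in the frame of jig above 0.065 m).
It fails at once if the tube runs (faster than 0.12 m/s) (linear speed of tube above 0.12 m/s).
It fails at once if the chock shoves the tube while it is still more than 8 mm short of the stop (contact force between chock and tube above 0.5 N and y of tube_center in the frame of jig below 0.077 m).
It fails at once if something else on the bench is moved by more than 20 mm (distance of any of tape_roll, short_offcut, screwdriver, cordless_drill, screw_jar, sanding_block, wood_offcut from where it was at the start of the episode above 0.02 m).
It also fails if it takes over 72 s, if anything falls off the work surface, if the arm or the gripper's body presses on something with over 40 N, if the wrist force passes 120 N, or if a joint passes its speed limit or range.

## Robot

A 6-joint arm with a two-finger parallel gripper is mounted at the origin on the work surface. World frame = base frame: x ahead of the robot, y to its left, z up, the work surface at z = 0. Lengths are in mm, angles in rad, forces in N, time in s.
With the tool pointing down it reaches from about 200 to 875 mm from the base axis. Payload 3.4 kg.
Tool frame: the origin (TCP) lies on the centre line of the jaws, within the pads' length; the fingertips stand 25 mm ahead of it and the grasp point (between the pads) lies 6 mm ahead of it; z points along the fingers, y is the line along which they close (so a half turn about z gives the same grasp; the last joint's range is limited). The gripper opens to 94 mm and grips with 3 to 60 N. Pads are 16 mm wide; open, the fingers measure 119 mm over their backs; the gripper's body (75 mm by 177 mm) begins 78 mm behind the grasp point.
Start: joints at [-1.458, 0.276, 1.505, -0, 1.361, -0.121], TCP at [133.21, -559.391, 230.493] pointing down, gripper open.
Joint ranges: [-2.89, 2.89], [-0.75, 2.08], [0.22, 2.7], [-1.18, 4.32], [0.11, 2.71], [-2.7, 2.7]. Speed limits (rad/s): [2.57, 2.57, 3.14, 3.14, 3.14, 3.14].

## Interface

Orientations are given as a 3x3 rotation matrix whose columns are the frame's x, y, z axes.
In Python, from plant import r gives the robot as it stands. The module is installed in compiled form; this text tells all that it offers.
- The arm moves only by the tool servo_tool, never from a script. Its argument "series" is text: rows parted by semicolons, each of 7 numbers parted by spaces: the gripper command: -1 is shut, 1 is fully open, values between are in proportion, then the shift along the tool's x, y, z in cm, then the turn, a rotation vector about the tool's x, y, z in rad. A call has 1 to 20 rows; each row is the pose to reach, as a shift and turn from the pose commanded when the call began, along the tool's axes at that moment; what a row does not reach only later rows make up. A row lasts 1/12 s, in which the tool goes at most 41.7 mm and 7.16 degrees, less where a joint would pass 70% of its speed; a pose out of reach is approached as far as the arm can. A call with a gripper value outside its range is refused whole. The fingers move at their own pace and stop on an object; the grip force is fixed at half the most. Time passes only in rows, so rows that repeat a pose let the fingers close. It gives the time, the measured TCP pose, the force, the opening and the grip force at its end, in the units of the state.
- r.get_state(): the state, without advancing time (a new reading comes with each control period).
- r.capture(name): name is "side" or "top"; returns a dict with "img" (384x512x3 uint8, blue, green, red), "depth" (384x512 float32, mm along the optical axis (not along the pixel's ray), 0 where there is no reading), "fov_y" (degrees; the focal length in pixels is half the picture's height over the tangent of half this angle, whatever the lens; pixels are square), "cx", "cy" (the principal point, pixels), "eye" and "rotation" of the camera in the world. Camera axes: x right, y up, looking along -z (the intrinsics and any distortion apply to the point x, -y, -z); pixel columns grow to the right and rows downward; lengths in mm; the calibration is good to about 2 mm. A picture is of the moment at which its call begins.
- r.hand_in(): hands the job in; it is judged then, once.
The state is a dict: "time_s": time; "q": joint angles; "joint_velocities": joint speeds; "tau": joint torques, N m; "tcp_pos": TCP position; "tool_rot": TCP orientation; "wrist_force": force on the tool from outside, world axes, zero at the start; "ft_torque": the same for the moment, N m; "finger_gap": finger opening in mm; "grip_force": force on a finger pad.
Only numpy, scipy, OpenCV 4.12 (cv2) and the standard library are available. Lean on these libraries where they do the work, as an engineer would, in place of code of your own. Each camera call takes 0.05 s, during which the arm holds its last target. There are 200 camera calls.

## Working session

There is one attempt and no reset: what is moved stays moved. The work goes in short steps, Python scripts to look and compute and a tool call to move; the robot and the scene stay as the last step left them, time stands still between calls to the robot, and variables do not carry over. Pictures are saved under pics/ and viewed, at most 10 in all, crops included, and the job is handed in when it is done.

Besides the shell and the picture viewer there is one more tool, called by a JSON object that holds its "name" and its "arguments". servo_tool: Moves the arm, as the interface text tells. Its arguments: {"type":"object","properties":{"series":{"type":"string"}},"required":["series"]}

```bash
mkdir -p pics; cat > h.py <<'E'
import numpy as np, cv2
from plant import r
def cap(n,f=None):
    c=r.capture(n)
    if f: cv2.imwrite('pics/'+f,c['img'])
    return c
def pts(c):
    h,w=c['depth'].shape; f=h/2/np.tan(np.radians(c['fov_y'])/2)
    u,v=np.meshgrid(np.arange(w),np.arange(h)); d=c['depth']
    P=np.stack([(u-c['cx'])/f*d,-(v-c['cy'])/f*d,-d],-1)
    return P@np.array(c['rotation']).T+np.array(c['eye'])
E
python3 - <<'E'
from h import *
s=r.get_state(); print(s)
for n in('top','side'):
    c=cap(n,n+'0.png'); print(n,{k:v for k,v in c.items() if k not in('img','depth')}); np.savez(n+'0.npz',P=pts(c),img=c['img'],d=c['depth'])
E
```

```text
{'time_s': 0.0, 'q': array([-1.45801253e+00,  2.76593635e-01,  1.50611095e+00, -1.82011206e-05,
        1.36071654e+00, -1.20985618e-01]), 'joint_velocities': array([ 0.00135251,  0.00081273, -0.00062477,  0.00192724,  0.0011578 ,
       -0.00037627]), 'tau': array([ 5.91278877e-04, -4.04581904e+01, -2.37232178e+01,  7.05612078e-02,
        3.44693370e-02, -1.41373184e-04]), 'tcp_pos': array([ 133.13328858, -558.83457344,  229.61433748]), 'tool_rot': array([[ 9.72799278e-01,  2.31649552e-01, -2.23472842e-04],
       [ 2.31649570e-01, -9.72797606e-01,  1.81485068e-03],
       [ 2.03015501e-04, -1.81725282e-03, -9.99998328e-01]]), 'wrist_force': array([ 0.0251437 ,  0.42595537, -0.1347513 ]), 'ft_torque': array([0.02766237, 0.00397885, 0.0040559 ]), 'grip_force': 0.0, 'finger_gap': 94.13480955247547}
top {'fov_y': 49.41841934340181, 'cx': 264.8206343952231, 'cy': 190.95524748459442, 'eye': array([347.05989775, -84.61600001, 955.51508956]), 'rotation': array([[-0.01028123,  0.99062871, -0.13619492],
       [-0.99973835, -0.01296649, -0.01884388],
       [-0.02043326,  0.13596555,  0.99050283]])}
side {'fov_y': 57.29590022846904, 'cx': 251.53335180228152, 'cy': 189.67939258311046, 'eye': array([238.04564241, 525.72894063, 534.67195532]), 'rotation': array([[-0.93140407,  0.22337075, -0.2873882 ],
       [-0.36385322, -0.54997521,  0.75175668],
       [ 0.00986407,  0.80475635,  0.59352331]])}
```

View pics/top0.png

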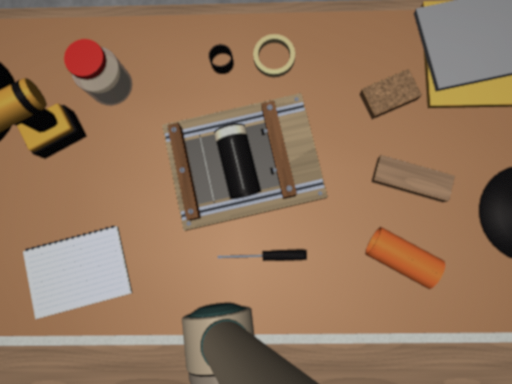

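View pics/side0.png

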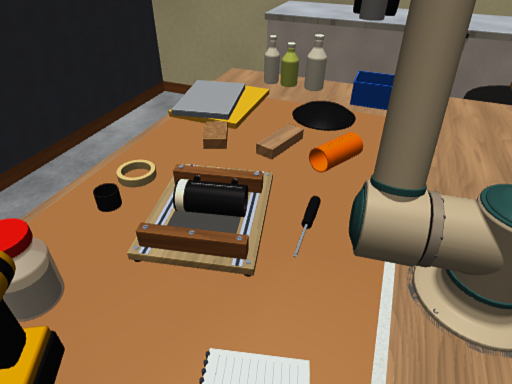

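Top view: the black tube at (238,160) lies in the jig between the stop strip (183,170, with the pencil line at 208,165) and the chock (279,150). The look-alikes are the orange tube at (405,257) and the short black offcut at (221,59). The black 150 mm tube in the jig fits the description. I'll confirm it in a crop and fit the geometry.

```bash
python3 - <<'E'
from h import *
z=np.load('top0.npz'); im=z['img'];P=z['P']
cv2.imwrite('pics/crop0.png',cv2.resize(im[85:235,150:345],None,fx=4,fy=4,interpolation=cv2.INTER_CUBIC))
for u,v in [(208,165),(238,160),(230,130),(250,190),(183,170),(193,213),(175,127),(279,150),(268,105),(291,192),(310,145),(350,120),(225,130)]: print((u,v),P[v,u].round(1))
E
```

```text
(208, 165) [535.3  61.1  30.1]
(238, 160) [530.9 -12.8  99.7]
(230, 130) [595.7   4.  100.4]
(250, 190) [467.2 -37.6  99.5]
(183, 170) [516.2 108.1  74.1]
(193, 213) [423.1  85.6  72.5]
(175, 127) [612.3 127.5  73.4]
(279, 150) [557.7 -99.4  72. ]
(268, 105) [657.7 -76.8  76.5]
(291, 192) [ 465.6 -123.7   71.6]
(310, 145) [ 579.  -170.9   26.7]
(350, 120) [ 6.445e+02 -2.689e+02  3.000e-01]
(225, 130) [595.3  14.3 102.4]
```

View pics/crop0.png

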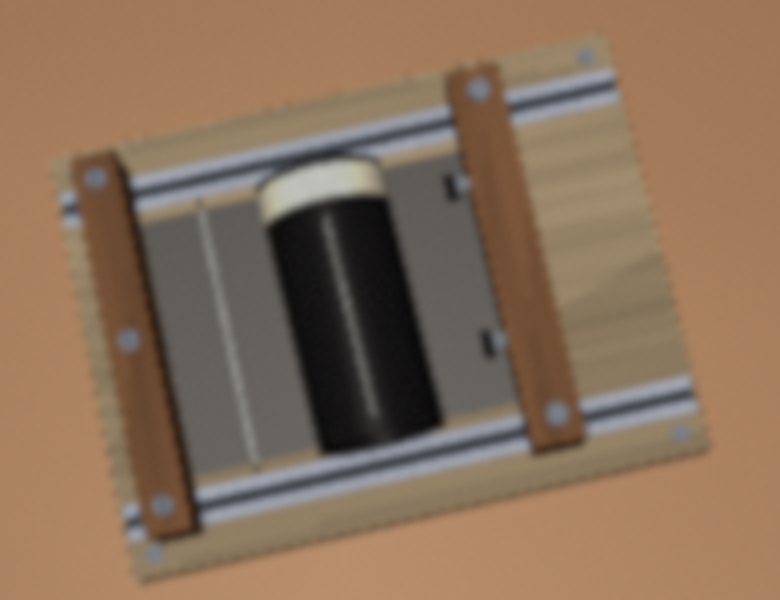

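The crop shows the black tube with its white end band; in crop pixels the axis runs from about (320,180) to (380,430). The pencil line runs (200,205) to (255,465), the stop strip is on the left and the chock, with two setting screws, on the right. Next I fit the frames.

```bash
cat >> h.py <<'E'
def fit(c,verbose=1):
    P=pts(c)
    roi=np.zeros(P.shape[:2],bool); roi[85:235,150:345]=1
    z=P[...,2]; hsv=cv2.cvtColor(c['img'],cv2.COLOR_BGR2HSV)
    strip=(roi&(z>66)&(z<80)&(hsv[...,1]>80)).astype(np.uint8)
    strip=cv2.morphologyEx(strip,cv2.MORPH_OPEN,np.ones((3,3)))
    n,l,st,_=cv2.connectedComponentsWithStats(strip)
    out=[]
    for i in range(1,n):
        if st[i,4]>250:
            q=P[l==i]; m=q.mean(0); 
            out.append((m,q))
            if verbose:
                rc=cv2.minAreaRect(q[:,:2].astype(np.float32)); print('strip',m.round(1),[round(x,1) for x in rc[1]],'ctr',np.round(rc[0],1),'n',len(q),'dir',(lambda v:np.degrees(np.arctan2(v[1],v[0])).round(2))(np.linalg.svd(q[:,:2]-q[:,:2].mean(0),full_matrices=False)[2][0]))
    t=P[roi&(z>88)&(z<115)]
    if len(t)>100:
        rc=cv2.minAreaRect(t[:,:2].astype(np.float32)); v=np.linalg.svd(t[:,:2]-t[:,:2].mean(0),full_matrices=False)[2][0]
        if verbose: print('tube',t.mean(0).round(1),'top',np.percentile(t[:,2],[50,90,98]).round(1),'size',np.round(rc[1],1),'ctr',np.round(rc[0],1),'dir',np.degrees(np.arctan2(v[1],v[0])).round(2))
    return out,t
E
python3 - <<'E'
from h import *
c=cap('top'); fit(c); P=pts(c)
# base & line
g=c['img'].astype(int); z=P[...,2]
roi=np.zeros(z.shape,bool); roi[85:235,150:345]=1
b=P[roi&(z>18)&(z<45)]; rc=cv2.minAreaRect(b[:,:2].astype(np.float32)); print('base',np.median(b[:,2]),rc)
for (x,y) in [(200,205),(255,465)]:
    print('line',P[int(85+y/4),int(150+x/4)].round(1))
E
```

```text
strip [563.4 -97.   73.3] [214.1, 30.1] ctr [563.8 -97.2] n 1242 dir -167.79
strip [516.6 110.4  72.6] [214.7, 26.6] ctr [518.3 111.4] n 1082 dir -167.46
tube [535.2  -7.9  97.1] top [ 98.  101.5 102.8] size [150.6  56.7] ctr [536.2  -7.4] dir -166.74
base 31.109209122201605 ((547.1641235351562, -17.731781005859375), (251.06532287597656, 330.7721862792969), 12.423386573791504)
line [602.   79.3  34.1]
line [453.   49.   31.7]
```

{"name": "servo_tool", "arguments": {"series": "0.28 10 -8.4 0 0 0 -0.3; 0.28 20 -16.8 0 0 0 -0.6; 0.28 30 -25.2 2 0 0 -0.9; 0.28 40 -33.6 4 0 0 -1.2; 0.28 51.98 -43.67 7 0 0 -1.553; 0.28 51.98 -43.67 8 0 0 -1.553; 0.28 51.98 -43.67 8 0 0 -1.553; 0.28 51.98 -43.67 8 0 0 -1.553; 0.28 51.98 -43.67 8 0 0 -1.553; 0.28 51.98 -43.67 8 0 0 -1.553; 0.28 51.98 -43.67 8 0 0 -1.553; 0.28 51.98 -43.67 8 0 0 -1.553; 0.28 51.98 -43.67 8 0 0 -1.553; 0.28 51.98 -43.67 8 0 0 -1.553; 0.28 51.98 -43.67 8 0 0 -1.553; 0.28 51.98 -43.67 8 0 0 -1.553; 0.28 51.98 -43.67 8 0 0 -1.553; 0.28 51.98 -43.67 8 0 0 -1.553; 0.28 51.98 -43.67 8 0 0 -1.553; 0.28 51.98 -43.67 8 0 0 -1.553"}}

```text
time_s: 1.82
tcp_pos: [536.9, -14.8, 150.3]
tool_rot: [[-0.214, 0.977, -0.001], [0.977, 0.214, -0.001], [-0.0, -0.001, -1.0]]
wrist_force: [-0.6, -0.0, 0.3]
finger_gap: 60.0
grip_force: 0.0
```

{"name": "servo_tool", "arguments": {"series": "0.28 0 0 1 0 0 0; 0.28 0 0 1.6 0 0 0; 0.28 0 0 2.0 0 0 0; 0.28 0 0 2.1 0 0 0; 0.28 0 0 2.1 0 0 0; 0.28 0 0 2.1 0 0 0"}}

```text
time_s: 2.32
tcp_pos: [537.6, -14.5, 129.4]
tool_rot: [[-0.214, 0.977, -0.0], [0.977, 0.214, -0.0], [-0.0, -0.0, -1.0]]
wrist_force: [1.2, 0.1, 0.0]
finger_gap: 60.1
grip_force: 0.0
```

```bash
python3 - <<'E'
from h import *
s=r.get_state(); print(s['tcp_pos'],s['wrist_force'],s['time_s'])
c=cap('side')
cv2.imwrite('pics/s1.png',cv2.resize(c['img'][140:280,120:290],None,fx=4,fy=4,interpolation=cv2.INTER_CUBIC))
E
```

```text
[537.62410875 -14.49105914 129.44365399] [1.20993168 0.07098683 0.00852994] 2.3167
```

View pics/s1.png

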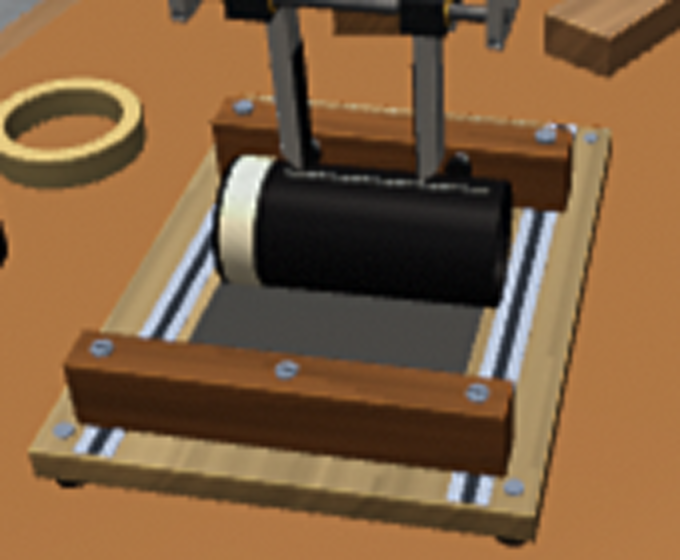

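The fingers at crop (290,165) and (430,175) stand just above the tube's top, a little behind the apex. Now I lower them by feel.

{"name": "servo_tool", "arguments": {"series": "0.28 0 0 0.05 0 0 0; 0.28 0 0 0.1 0 0 0; 0.28 0 0 0.15 0 0 0; 0.28 0 0 0.2 0 0 0; 0.28 0 0 0.2 0 0 0; 0.28 0 0 0.2 0 0 0"}}

```text
time_s: 2.87
tcp_pos: [537.7, -14.1, 127.4]
tool_rot: [[-0.214, 0.977, -0.0], [0.977, 0.214, -0.0], [-0.0, -0.0, -1.0]]
wrist_force: [0.0, -0.3, 0.3]
finger_gap: 60.0
grip_force: 0.0
```

{"name": "servo_tool", "arguments": {"series": "0.28 0 0 0.05 0 0 0; 0.28 0 0 0.1 0 0 0; 0.28 0 0 0.1 0 0 0; 0.28 0 0 0.1 0 0 0"}}

```text
time_s: 3.2
tcp_pos: [537.7, -14.1, 126.4]
tool_rot: [[-0.214, 0.977, -0.0], [0.977, 0.214, -0.0], [-0.0, -0.0, -1.0]]
wrist_force: [0.5, 1.0, -1.4]
finger_gap: 59.9
grip_force: 0.0
```

{"name": "servo_tool", "arguments": {"series": "0.28 0 0 0.05 0 0 0; 0.28 0 0 0.05 0 0 0; 0.28 0 0 0.05 0 0 0"}}

```text
time_s: 3.45
tcp_pos: [537.7, -14.2, 126.0]
tool_rot: [[-0.214, 0.977, 0.0], [0.977, 0.214, -0.0], [-0.0, 0.0, -1.0]]
wrist_force: [-0.3, -0.5, 0.8]
finger_gap: 60.4
grip_force: 0.0
```

{"name": "servo_tool", "arguments": {"series": "0.28 0 0 0.05 0 0 0; 0.28 0 0 0.05 0 0 0; 0.28 0 0 0.05 0 0 0"}}

```text
time_s: 3.7
tcp_pos: [537.8, -14.2, 125.8]
tool_rot: [[-0.214, 0.977, 0.0], [0.977, 0.214, -0.0], [-0.0, 0.0, -1.0]]
wrist_force: [-0.6, -1.2, 3.3]
finger_gap: 60.0
grip_force: 1.8
```

{"name": "servo_tool", "arguments": {"series": "0.28 0.15 0 0 0 0 0; 0.28 0.4 0 0 0 0 0; 0.28 0.7 0 0 0 0 0; 0.28 1.0 0 0 0 0 0; 0.28 1.2 0 0 0 0 0; 0.28 1.3 0 0 0 0 0; 0.28 1.3 0 0 0 0 0; 0.28 1.3 0 0 0 0 0"}}

```text
time_s: 4.37
tcp_pos: [534.7, -1.1, 125.8]
tool_rot: [[-0.215, 0.977, -0.0], [0.977, 0.215, -0.0], [-0.0, -0.0, -1.0]]
wrist_force: [-2.5, -1.0, 5.6]
finger_gap: 60.1
grip_force: 2.7
```

```bash
cat >> h.py <<'E'
O=np.array([547.2,-17.7]);a=np.radians(12.4);X=np.array([np.cos(a),np.sin(a)]);Y=np.array([-np.sin(a),np.cos(a)])
def jig(p): d=np.asarray(p)[...,:2]-O; return np.stack([d@X,d@Y],-1)
def look(zt=(60,80)):
    c=cap('top');P=pts(c);z=P[...,2];q=jig(P)
    s=r.get_state();print('tcp jig',jig(s['tcp_pos']).round(1),s['tcp_pos'][2].round(1),'F',s['wrist_force'].round(1),'t',s['time_s'])
    # black/white tube points by height, outside finger boxes handled by height cap
    m=(z>86)&(z<104)&(abs(q[...,0])<100)&(q[...,1]>-45)&(q[...,1]<125)
    A=q[m];Z=z[m]
    # per x slice cylinder apex from back/front edges
    xs=[];ys=[]
    for x0 in range(-90,90,6):
        k=(A[:,0]>=x0)&(A[:,0]<x0+6)
        if k.sum()>12: 
            yy=A[k,1]; xs.append(x0+3); ys.append((np.percentile(yy,4)+np.percentile(yy,96),yy.max()-yy.min()))
    w=np.array([y[1] for y in ys]);ym=np.array([y[0]/2 for y in ys]);xs=np.array(xs)
    print('slices',list(zip(xs,ym.round(1),w.round(0))))
    m=(z>66)&(z<79)&(abs(q[...,0])<112)&(q[...,1]<-20)&(q[...,1]>-150)
    if m.sum(): print('chock ctr',np.median(q[m],0).round(1), 'yrange',np.percentile(q[m][:,1],[3,97]).round(1))
    m=(z>88)&(z<104)&(abs(q[...,0])<105)&(q[...,1]>-40)&(q[...,1]<120)
    print('x range',np.percentile(q[m][:,0],[.5,99.5]).round(1))
    return c
E
python3 -c "
from h import *
look()"
```

```text
tcp jig [-8.7 18.8] 125.8 F [-1.5 -1.   5.2] t 4.4167
slices [(np.int64(-81), np.float64(15.3), np.float64(51.0)), (np.int64(-75), np.float64(12.8), np.float64(47.0))]
chock ctr [ -3.5 -80.3] yrange [-95.2 -60.2]
x range [-84.   -6.2]
```

```bash
cat >> h.py <<'E'
def sl(verbose=1):
    c=cap('side');P=pts(c);z=P[...,2];q=jig(P);g=c['img'].max(-1)
    s=r.get_state()
    m=(z>60)&(z<93)&(q[...,0]>-85)&(q[...,0]<70)&(q[...,1]>15)&(q[...,1]<117)
    A=q[m];Z=z[m]
    if len(A)<40: print('few',len(A));return
    yc=A[:,1]-np.sqrt(35.**2-(Z-66.)**2)
    for _ in range(4):
        p=np.polyfit(A[:,0],yc,1);e=yc-np.polyval(p,A[:,0]);k=abs(e)<max(2*e.std(),1.);A,yc=A[k],yc[k]
    print('SIDE tube y at x=0 %.1f slope deg %.2f n %d res %.2f x %s'%(p[1],np.degrees(p[0]),len(A),e.std(),np.percentile(A[:,0],[1,99]).round(1)),'tcp',jig(s['tcp_pos']).round(1),s['tcp_pos'][2].round(1),'F',s['wrist_force'].round(1),'t',round(s['time_s'],2))
E
python3 - <<'E'
from h import *
sl()
z=np.load('side0.npz')
import h
h.cap=lambda n:dict(img=z['img'],P=z['P']); h.pts=lambda c:c['P']
sl()
E
```

```text
SIDE tube y at x=0 18.5 slope deg 1.12 n 974 res 1.00 x [-83.7  64.1] tcp [-8.7 18.8] 125.8 F [-1.4  0.2  6. ] t 4.47
SIDE tube y at x=0 11.8 slope deg 1.27 n 981 res 0.96 x [-83.   64.1] tcp [-8.7 18.8] 125.8 F [-1.4  0.2  6. ] t 4.47
```

{"name": "servo_tool", "arguments": {"series": "0.28 0.2 0 -0.01 0 0 0; 0.28 0.5 0 -0.02 0 0 0; 0.28 0.9 0 -0.02 0 0 0; 0.28 1.2 0 -0.02 0 0 0; 0.28 1.4 0 -0.02 0 0 0; 0.28 1.4 0 -0.02 0 0 0; 0.28 1.4 0 -0.02 0 0 0; 0.28 1.4 0 -0.3 0 0 0; 0.28 1.4 0 -0.6 0 0 0; 0.28 0.6 0 -0.6 0 0 0; 0.28 -0.1 0 -0.6 0 0 0; 0.28 -0.1 0 -0.6 0 0 0; 0.28 -0.1 0 -0.3 0 0 0; 0.28 -0.1 0 -0.15 0 0 0; 0.28 -0.1 0 -0.08 0 0 0; 0.28 -0.1 0 -0.04 0 0 0; 0.28 -0.1 0 -0.02 0 0 0; 0.28 -0.1 0 -0.02 0 0 0; 0.28 -0.1 0 -0.02 0 0 0"}}

```text
time_s: 6.05
tcp_pos: [534.8, -2.4, 125.8]
tool_rot: [[-0.215, 0.977, -0.0], [0.977, 0.215, -0.0], [-0.0, -0.001, -1.0]]
wrist_force: [-2.3, -1.5, 3.3]
finger_gap: 60.0
grip_force: 1.6
```

```bash
python3 -c "
from h import *
sl()"
```

```text
SIDE tube y at x=0 25.8 slope deg 1.16 n 978 res 0.94 x [-83.4  63.5] tcp [-8.8 17.6] 125.8 F [-2.7 -0.4  2.2] t 6.1
```

{"name": "servo_tool", "arguments": {"series": "0.28 0.2 0 0 0 0 0; 0.28 0.6 0 0 0 0 0; 0.28 1.1 0 0 0 0 0; 0.28 1.6 0 0 0 0 0; 0.28 2.1 0 0 0 0 0; 0.28 2.6 0 0 0 0 0; 0.28 2.9 0 0 0 0 0; 0.28 3.1 0 0 0 0 0; 0.28 3.1 0 0 0 0 0; 0.28 3.1 0 0 0 0 0; 0.28 3.1 0 -0.3 0 0 0; 0.28 3.1 0 -0.6 0 0 0; 0.28 2.3 0 -0.6 0 0 0; 0.28 1.6 0 -0.6 0 0 0; 0.28 1.6 0 -0.6 0 0 0; 0.28 1.6 0 -0.3 0 0 0; 0.28 1.6 0 -0.12 0 0 0; 0.28 1.6 0 -0.05 0 0 0; 0.28 1.6 0 0 0 0 0; 0.28 1.6 0 0 0 0 0"}}

```text
time_s: 7.77
tcp_pos: [531.5, 13.2, 125.8]
tool_rot: [[-0.214, 0.977, -0.0], [0.977, 0.214, -0.0], [-0.0, -0.0, -1.0]]
wrist_force: [-1.3, -0.7, 2.3]
finger_gap: 60.3
grip_force: 1.3
```

```bash
python3 -c "
from h import *
sl()"
```

```text
SIDE tube y at x=0 41.9 slope deg 1.13 n 1023 res 0.99 x [-83.7  63.2] tcp [-8.7 33.6] 125.8 F [-0.6 -0.8  2.6] t 7.82
```

{"name": "servo_tool", "arguments": {"series": "0.28 0.2 0 0 0 0 0; 0.28 0.6 0 0 0 0 0; 0.28 1.1 0 0 0 0 0; 0.28 1.6 0 0 0 0 0; 0.28 2.1 0 0 0 0 0; 0.28 2.6 0 0 0 0 0; 0.28 2.9 0 0 0 0 0; 0.28 3.1 0 0 0 0 0; 0.28 3.1 0 0 0 0 0; 0.28 3.1 0 0 0 0 0; 0.28 3.1 0 -0.3 0 0 0; 0.28 3.1 0 -0.6 0 0 0; 0.28 2.3 0 -0.6 0 0 0; 0.28 1.6 0 -0.6 0 0 0; 0.28 1.6 0 -0.6 0 0 0; 0.28 1.6 0 -0.3 0 0 0; 0.28 1.6 0 -0.12 0 0 0; 0.28 1.6 0 -0.05 0 0 0; 0.28 1.6 0 0 0 0 0; 0.28 1.6 0 0 0 0 0"}}

```text
time_s: 9.48
tcp_pos: [528.0, 28.9, 125.8]
tool_rot: [[-0.214, 0.977, -0.0], [0.977, 0.214, -0.0], [-0.0, -0.0, -1.0]]
wrist_force: [-0.6, -0.8, 3.0]
finger_gap: 60.4
grip_force: 1.3
```

```bash
python3 -c "
from h import *
sl()"
```

```text
SIDE tube y at x=0 58.0 slope deg 1.13 n 1073 res 1.02 x [-83.4  62.8] tcp [-8.7 49.6] 125.8 F [-0.9 -0.4  2.4] t 9.53
```

{"name": "servo_tool", "arguments": {"series": "0.28 0.2 0 0 0 0 0; 0.28 0.6 0 0 0 0 0; 0.28 1.1 0 0 0 0 0; 0.28 1.6 0 0 0 0 0; 0.28 2.1 0 0 0 0 0; 0.28 2.6 0 0 0 0 0; 0.28 2.9 0 0 0 0 0; 0.28 3.1 0 0 0 0 0; 0.28 3.1 0 0 0 0 0; 0.28 3.1 0 0 0 0 0; 0.28 3.1 0 -0.3 0 0 0; 0.28 3.1 0 -0.6 0 0 0; 0.28 2.3 0 -0.6 0 0 0; 0.28 1.6 0 -0.6 0 0 0; 0.28 1.6 0 -0.6 0 0 0; 0.28 1.6 0 -0.3 0 0 0; 0.28 1.6 0 -0.12 0 0 0; 0.28 1.6 0 -0.05 0 0 0; 0.28 1.6 0 0 0 0 0; 0.28 1.6 0 0 0 0 0"}}

```text
time_s: 11.2
tcp_pos: [524.6, 44.5, 125.8]
tool_rot: [[-0.214, 0.977, -0.0], [0.977, 0.214, -0.0], [-0.0, -0.0, -1.0]]
wrist_force: [-1.0, -0.5, 2.6]
finger_gap: 59.8
grip_force: 1.3
```

```bash
python3 -c "
from h import *
sl()"
```

```text
SIDE tube y at x=0 74.0 slope deg 1.07 n 1059 res 0.96 x [-83.9  62.8] tcp [-8.7 65.6] 125.8 F [-0.5 -0.7  4.1] t 11.25
```

{"name": "servo_tool", "arguments": {"series": "0.28 0.2 0 0 0 0 0; 0.28 0.5 0 0 0 0 0; 0.28 0.8 0 0 0 0 0; 0.28 1.1 0 0 0 0 0; 0.28 1.4 0 0 0 0 0; 0.28 1.6 0 0 0 0 0; 0.28 1.75 0 0 0 0 0; 0.28 1.85 0 0 0 0 0; 0.28 1.95 0 0 0 0 0; 0.28 2.05 0 0 0 0 0; 0.28 2.15 0 0 0 0 0; 0.28 2.2 0 0 0 0 0; 0.28 2.2 0 0 0 0 0; 0.28 2.2 0 0 0 0 0"}}

```text
time_s: 12.42
tcp_pos: [520.6, 65.6, 125.8]
tool_rot: [[-0.215, 0.977, 0.001], [0.977, 0.215, -0.001], [-0.001, 0.001, -1.0]]
wrist_force: [-0.4, -2.8, 4.7]
finger_gap: 60.1
grip_force: 2.6
```

```bash
python3 -c "
from h import *
sl();s=r.get_state();print(s['wrist_force'][:2]@X,s['wrist_force'][:2]@Y)"
```

```text
SIDE tube y at x=0 83.7 slope deg -0.02 n 686 res 1.15 x [-83.6  63.9] tcp [-8.1 87.1] 125.8 F [-0.5 -3.7  4.2] t 12.47
-1.3335829854030568 -3.535060228306785
```

Side fit: the tube lies square at y≈84 and the stop is reacting with about 3.5 N. I lift off and go behind the chock.

{"name": "servo_tool", "arguments": {"series": "0.28 0 0 -0.2 0 0 0; 0.28 0 0 -0.6 0 0 0; 0.28 0 0 -2 0 0 0; -1 0 0 -4 0 0 0; -1 -4 0.9 -4 0 0 0; -1 -8 0.9 -4 0 0 0; -1 -12 0.9 -4 0 0 0; -1 -16 0.9 -4 0 0 0; -1 -20 0.9 -4 0 0 0; -1 -21.3 0.9 -4 0 0 0; -1 -21.3 0.9 -4 0 0 0; -1 -21.3 0.9 -4 0 0 0; -1 -21.3 0.9 -4 0 0 0; -1 -21.3 0.9 -4 0 0 0"}}

```text
time_s: 13.63
tcp_pos: [574.1, -138.0, 165.6]
tool_rot: [[-0.216, 0.976, -0.001], [0.976, 0.216, 0.001], [0.001, -0.0, -1.0]]
wrist_force: [-0.2, 0.3, 0.9]
finger_gap: 0.5
grip_force: 0.0
```

```bash
python3 - <<'E'
from h import *
sl(); c=look(); fit(c)
cv2.imwrite('pics/t2.png',cv2.resize(c['img'][85:235,150:345],None,fx=3,fy=3,interpolation=cv2.INTER_CUBIC))
E
```

```text
SIDE tube y at x=0 83.7 slope deg 0.08 n 696 res 1.07 x [-83.8  63.9] tcp [   0.5 -123.4] 165.7 F [ 0.8 -0.9  0.5] t 13.68
tcp jig [   0.6 -123.7] 165.9 F [-0.   1.1  0.3] t 13.7333
slices [(np.int64(15), np.float64(104.9), np.float64(13.0)), (np.int64(21), np.float64(103.1), np.float64(16.0)), (np.int64(27), np.float64(101.9), np.float64(21.0)), (np.int64(33), np.float64(98.9), np.float64(27.0)), (np.int64(39), np.float64(97.8), np.float64(30.0)), (np.int64(45), np.float64(95.1), np.float64(34.0)), (np.int64(51), np.float64(93.4), np.float64(40.0)), (np.int64(57), np.float64(92.0), np.float64(42.0)), (np.int64(63), np.float64(89.7), np.float64(44.0))]
chock ctr [ 46.2 -81.1] yrange [-95.2 -61.9]
x range [-0.9 65.9]
strip [608.7 -87.6  73.4] [121.8, 29.9] ctr [609.4 -87.2] n 666 dir -166.11
strip [536.4 116.   72.8] [187.5, 29.0] ctr [531.6 113.4] n 839 dir -169.71
tube [568.   84.6  97.3] top [ 98.  101.9 103.3] size [37.7 81.2] ctr [563.5  92.7] dir 167.27
```

View pics/t2.png

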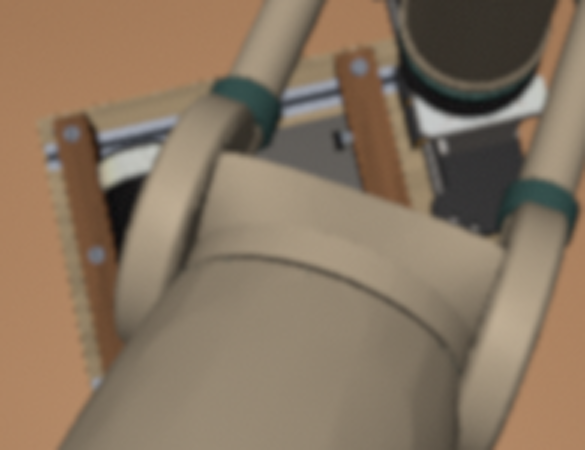

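Arm hides most of the tube in the top view; the chock (crop 375,130) is unmoved and the tube is at the stop (130,180). Next: descend behind the chock.

{"name": "servo_tool", "arguments": {"series": "-1 0 0 3 0 0 0; -1 0 0 6 0 0 0; -1 0 0 8 0 0 0; -1 0 0 9.3 0 0 0; -1 0 0 9.9 0 0 0; -1 0 0 10 0 0 0; -1 0 0 10 0 0 0; -1 0.6 0 10 0 0 0; -1 1.2 0 10 0 0 0; -1 1.4 0 10 0 0 0; -1 1.5 0 10 0 0 0; -1 1.5 0 10 0 0 0"}}

```text
time_s: 14.73
tcp_pos: [571.5, -125.1, 66.2]
tool_rot: [[-0.215, 0.977, 0.001], [0.977, 0.215, -0.0], [-0.001, 0.001, -1.0]]
wrist_force: [0.8, 0.3, -0.3]
finger_gap: 0.5
grip_force: 0.0
```

{"name": "servo_tool", "arguments": {"series": "-1 0.2 0 0 0 0 0; -1 0.4 0 0 0 0 0; -1 0.6 0 0 0 0 0; -1 0.8 0 0 0 0 0; -1 1.0 0 0 0 0 0; -1 1.2 0 0 0 0 0; -1 1.4 0 0 0 0 0"}}

```text
time_s: 15.32
tcp_pos: [568.5, -112.2, 65.8]
tool_rot: [[-0.214, 0.977, 0.0], [0.977, 0.214, -0.001], [-0.001, 0.0, -1.0]]
wrist_force: [-0.7, -4.7, 0.6]
finger_gap: 0.6
grip_force: 2.1
```

```bash
cat >> h.py <<'E'
def st():
    s=r.get_state(); print('tcp jig',jig(s['tcp_pos']).round(2),s['tcp_pos'][2].round(1),'Fy',round(s['wrist_force'][:2]@Y,2),'Fx',round(s['wrist_force'][:2]@X,2),'t',round(s['time_s'],2))
E
python3 -c "
from h import *
st()"
```

```text
tcp jig [  0.53 -96.91] 65.8 Fy -4.41 Fx -1.72 t 15.32
```

{"name": "servo_tool", "arguments": {"series": "-1 0.4 0 0 0 0 0; -1 0.9 0 0 0 0 0; -1 1.4 0 0 0 0 0; -1 1.9 0 0 0 0 0; -1 2.4 0 0 0 0 0; -1 2.9 0 0 0 0 0; -1 3.4 0 0 0 0 0; -1 3.9 0 0 0 0 0; -1 4.4 0 0 0 0 0; -1 4.9 0 0 0 0 0; -1 5.4 0 0 0 0 0; -1 5.9 0 0 0 0 0; -1 6.4 0 0 0 0 0; -1 6.8 0 0 0 0 0; -1 7.2 0 0 0 0 0; -1 7.5 0 0 0 0 0; -1 7.8 0 0 0 0 0; -1 8.0 0 0 0 0 0; -1 8.2 0 0 0 0 0; -1 8.3 0 0 0 0 0"}}

```text
time_s: 16.98
tcp_pos: [550.7, -30.5, 65.7]
tool_rot: [[-0.214, 0.977, 0.0], [0.977, 0.214, 0.0], [-0.0, 0.0, -1.0]]
wrist_force: [1.6, -4.4, 3.0]
finger_gap: 0.6
grip_force: 2.0
```

```bash
python3 -c "
from h import *
st();sl()"
```

```text
tcp jig [  0.62 -13.26] 65.7 Fy -4.65 Fx 0.59 t 16.98
SIDE tube y at x=0 46.4 slope deg -1.02 n 1276 res 45.85 x [-84.1  66. ] tcp [  0.6 -13.1] 65.6 F [ 1.1 -2.7  1.9] t 17.03
```

{"name": "servo_tool", "arguments": {"series": "-1 0.1 0 0 0 0 0; -1 0.2 0 0 0 0 0; -1 0.3 0 0 0 0 0; -1 0.4 0 0 0 0 0; -1 0.5 0 0 0 0 0; -1 0.6 0 0 0 0 0; -1 0.7 0 0 0 0 0; -1 0.8 0 0 0 0 0"}}

```text
time_s: 17.7
tcp_pos: [548.9, -22.9, 65.6]
tool_rot: [[-0.214, 0.977, 0.0], [0.977, 0.214, -0.0], [-0.0, 0.0, -1.0]]
wrist_force: [1.8, -3.2, 1.7]
finger_gap: 0.7
grip_force: 2.1
```

```bash
python3 -c "
from h import *
st()"
```

```text
tcp jig [ 0.58 -5.45] 65.6 Fy -3.49 Fx 1.12 t 17.7
```

Now short calls of small steps, checking the force after each.

{"name": "servo_tool", "arguments": {"series": "-1 0.05 0 0 0 0 0; -1 0.1 0 0 0 0 0; -1 0.15 0 0 0 0 0; -1 0.15 0 0 0 0 0"}}

```text
time_s: 18.03
tcp_pos: [548.6, -21.4, 65.6]
tool_rot: [[-0.214, 0.977, 0.0], [0.977, 0.214, 0.0], [0.0, 0.0, -1.0]]
wrist_force: [0.9, -2.7, 1.7]
finger_gap: 0.1
grip_force: 1.8
```

{"name": "servo_tool", "arguments": {"series": "-1 0.05 0 0 0 0 0; -1 0.1 0 0 0 0 0; -1 0.1 0 0 0 0 0"}}

```text
time_s: 18.28
tcp_pos: [548.6, -21.3, 65.6]
tool_rot: [[-0.215, 0.977, 0.001], [0.977, 0.215, -0.002], [-0.002, 0.0, -1.0]]
wrist_force: [2.2, -6.0, 0.9]
finger_gap: 0.2
grip_force: 3.1
```

{"name": "servo_tool", "arguments": {"series": "-1 0.04 0 0 0 0 0; -1 0.08 0 0 0 0 0; -1 0.08 0 0 0 0 0"}}

```text
time_s: 18.53
tcp_pos: [548.6, -21.2, 65.7]
tool_rot: [[-0.215, 0.977, 0.001], [0.977, 0.215, -0.003], [-0.003, 0.0, -1.0]]
wrist_force: [1.6, -6.7, 0.6]
finger_gap: 0.5
grip_force: 4.1
```

{"name": "servo_tool", "arguments": {"series": "-1 0.05 0 0 0 0 0; -1 0.1 0 0 0 0 0; -1 0.1 0 0 0 0 0"}}

```text
time_s: 18.78
tcp_pos: [548.6, -21.2, 65.7]
tool_rot: [[-0.216, 0.976, 0.001], [0.976, 0.216, -0.005], [-0.005, 0.0, -1.0]]
wrist_force: [3.0, -10.7, 0.2]
finger_gap: 0.5
grip_force: 5.3
```

```bash
python3 -c "
from h import *
st()
c=cap('side','s3.png')
cv2.imwrite('pics/s3.png',cv2.resize(c['img'][140:280,120:290],None,fx=3,fy=3,interpolation=cv2.INTER_CUBIC))"
```

```text
tcp jig [ 0.63 -3.72] 65.7 Fy -11.04 Fx 0.63 t 18.78
```

View pics/s3.png

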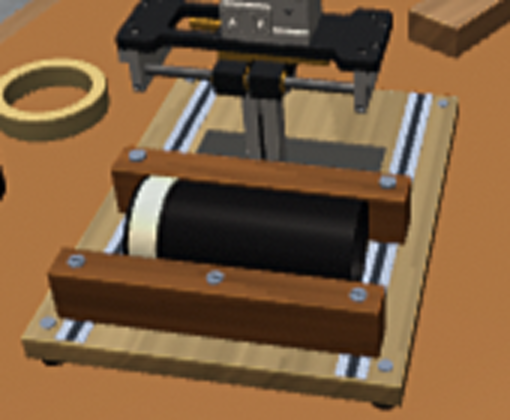

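The tube (crop 245,230) lies square between the stop strip and the chock. I press a little more, to about 9 N net, and hold.

{"name": "servo_tool", "arguments": {"series": "-1 0.04 0 0 0 0 0; -1 0.06 0 0 0 0 0; -1 0.06 0 0 0 0 0; -1 0.06 0 0 0 0 0"}}

```text
time_s: 19.17
tcp_pos: [548.6, -21.2, 65.7]
tool_rot: [[-0.216, 0.976, 0.001], [0.976, 0.216, -0.005], [-0.006, 0.0, -1.0]]
wrist_force: [2.6, -11.5, -0.0]
finger_gap: 0.5
grip_force: 6.0
```

```bash
python3 -c "
from h import *
st()"
```

```text
tcp jig [ 0.59 -3.7 ] 65.7 Fy -11.84 Fx 0.07 t 19.17
```

{"name": "servo_tool", "arguments": {"series": "-1 0.03 0 0 0 0 0; -1 0.05 0 0 0 0 0; -1 0.05 0 0 0 0 0; -1 0.05 0 0 0 0 0"}}

```text
time_s: 19.5
tcp_pos: [548.6, -21.1, 65.7]
tool_rot: [[-0.216, 0.976, 0.002], [0.976, 0.216, -0.006], [-0.006, 0.0, -1.0]]
wrist_force: [2.7, -12.9, 0.3]
finger_gap: 0.7
grip_force: 6.6
```

{"name": "servo_tool", "arguments": {"series": "-1 -0.1 0 0 0 0 0; -1 -0.2 0 0 0 0 0; -1 -0.3 0 0 0 0 0; -1 -0.5 0 0 0 0 0; -1 -0.8 0 0 0 0 0; -1 -1.4 0 0 0 0 0; -1 -2.4 0 0 0 0 0; -1 -3 0 0 0 0 0; -1 -3 0 0 0 0 0; -1 -3 0 -3 0 0 0; -1 -3 0 -6 0 0 0; -1 -3 0 -9 0 0 0; -1 -6 0 -11 0 0 0; -1 -10 0 -11 0 0 0; -1 -14 0 -11 0 0 0; -1 -18 0 -11 0 0 0; -1 -22 0 -11 0 0 0; -1 -25 0 -11 0 0 0; -1 -25 0 -11 0 0 0; -1 -25 0 -11 0 0 0"}}

```text
time_s: 21.17
tcp_pos: [601.0, -263.4, 174.9]
tool_rot: [[-0.211, 0.977, -0.001], [0.977, 0.211, 0.001], [0.001, -0.001, -1.0]]
wrist_force: [-1.4, -0.5, -0.6]
finger_gap: 0.2
grip_force: 0.0
```

```bash
python3 - <<'E'
from h import *
st();sl();c=look();d=cap('side')
cv2.imwrite('pics/f.png',np.hstack([cv2.resize(c['img'][85:235,150:345],(390,300)),cv2.resize(d['img'][140:280,120:290],(364,300))]))
E
```

```text
tcp jig [-2.4000e-01 -2.5148e+02] 174.9 Fy -0.21 Fx -1.51 t 21.17
SIDE tube y at x=0 47.6 slope deg -0.12 n 1276 res 44.50 x [-84.1  65.3] tcp [-2.000e-01 -2.499e+02] 175.0 F [0.2 0.7 0.1] t 21.22
tcp jig [   0.  -249.1] 175.2 F [-0.  -0.2 -0.2] t 21.2667
slices [(np.int64(-81), np.float64(84.0), np.float64(57.0)), (np.int64(-75), np.float64(84.3), np.float64(55.0)), (np.int64(-69), np.float64(84.1), np.float64(58.0)), (np.int64(-63), np.float64(84.6), np.float64(57.0)), (np.int64(-57), np.float64(85.0), np.float64(57.0)), (np.int64(-51), np.float64(84.4), np.float64(57.0)), (np.int64(-45), np.float64(84.3), np.float64(57.0)), (np.int64(-39), np.float64(84.1), np.float64(57.0)), (np.int64(-33), np.float64(84.5), np.float64(57.0)), (np.int64(-27), np.float64(84.4), np.float64(55.0)), (np.int64(-21), np.float64(84.4), np.float64(57.0)), (np.int64(-15), np.float64(85.0), np.float64(57.0)), (np.int64(-9), np.float64(83.6), np.float64(56.0)), (np.int64(-3), np.float64(83.6), np.float64(58.0)), (np.int64(3), np.float64(83.3), np.float64(54.0)), (np.int64(9), np.float64(85.2), np.float64(57.0)), (np.int64(15), np.float64(84.2), np.float64(56.0)), (np.int64(21), np.float64(84.5), np.float64(57.0)), (np.int64(27), np.float64(84.2), np.float64(55.0)), (np.int64(33), np.float64(83.7), np.float64(57.0)), (np.int64(39), np.float64(85.2), np.float64(57.0)), (np.int64(45), np.float64(84.4), np.float64(54.0)), (np.int64(51), np.float64(83.9), np.float64(58.0)), (np.int64(57), np.float64(83.4), np.float64(58.0)), (np.int64(63), np.float64(84.9), np.float64(58.0))]
x range [-84.2  64.5]
```

View pics/f.png

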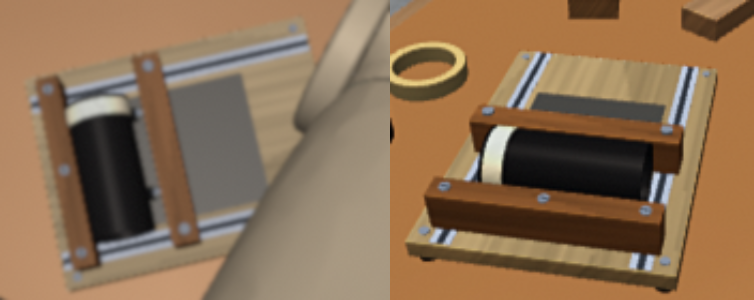

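The tube is square at y≈84.3 mm (x≈−10 mm), held between the stop strip and the chock screws, and the hand is clear.

```bash
python3 -c "
from plant import r
print(r.hand_in())"
```

```text
the job is handed in; nothing more can be done
None
```

I rolled the tube square against the stop strip over the pencil line, pressed the chock home with an estimated 9 N, moved the hand clear, and handed the job in at about 21 s. The hand-in gave no verdict.

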